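Load the preheater and set its heat dial by clicks

TASK

Get this board ready for rework: slide its red-handled carrier up over the bevelled edge onto the preheater's hot plate, square and fully home against the rear stop bar, keeping it level and never lifting it clear, because the parts on the board are not soldered yet. Also turn the heat dial up to step 6, the last of the orange marks (six clicks up from off), leaving it settled in that click. Let go of everything and leave the other things on the bench where they are.

Things in the scene. Friction and masses are not known exactly. Their poses are not given: they have to be found in the camera images.
- preheater: White bench preheater, 280 deep (x) x 400 wide (y) mm, fixed to the bench. Origin: centre of its underside, at bench height; x from its front (robot side) to its rear, y to its left, z up. Deck with load shelf and hot plate at y from -70 to +200, sloped control console at y from -200 to -70.
- shelf_edge (a point): Where the bevelled edge begins: (-4, 65, 50) mm in the preheater's frame, same axes. In front of it the steel load shelf, top 50 above the bench, from x = -140 to -4 (preheater's frame), as wide as the deck. Behind it the bevel, 12 deep and rising 4 (18 degrees), then the hot plate.
- home (a point): Point on the hot plate where the carrier's origin lies when the carrier is fully home and centred: (75, 65, 54) mm in the preheater's frame, same axes. The hot plate's dark top is level, 54 above the bench, 190 wide, centred on y = 65, from x = 8 to 130; there the stop bar, 14 high, stands across its rear.
- carrier: Loose board carrier, about 0.3 kg: aluminium pallet 110 x 110 x 4 mm lying flat on the load shelf, up to 0.12 rad askew, with a green circuit board (54 x 70) on four black posts, 25 high overall, towards its rear. Origin: centre of the pallet's underside; x points from the handle to the board (towards the rear of the preheater), z up. At home its rear edge (x = +55) touches the stop bar.
- carrier_handle (a point): Top centre of the carrier's red handle strip: 10 thick (x), 80 long (y), from 4 to 20 above the pallet's underside, standing along the near edge (x from -55 to -45 in the carrier's frame). 38 mm are free between it and the nearest posts. It can be pushed from the robot side with the fingertips or pinched across its 10 mm.
- panel_dial (a point): Foot of the dial's axis on the console's panel: (-80, -135, 67) mm in the preheater's frame, same axes. The panel slopes 20 degrees down towards the robot, from x = -140 (45 high) to x = -20 (89 high); behind it the console's flat top, 89 high, runs to x = 140. The dial's axis points out of the panel: (-0.342, 0, 0.940) in this frame.
- dial (a joint): Angle of the heat dial in rad: 0 at off, growing clockwise as seen facing the panel; a click every 0.5236 (30 degrees), steps 0 to 9, end stops just beyond 0 and 4.71; step 6 is 3.142. A sprung detent holds each click: about 0.2 N m to leave one; past halfway (0.26 rad) it is drawn into the next. Starts in one of the clicks 0 to 3.
- dial_top (a point): Centre of the outer face of the heat dial: round black fluted knob, 36 in diameter, 31 tall from the sloped panel; z points out along its axis; the frame turns with it. Ten marks on the panel, 34 from the axis, 30 degrees apart: a white square at off (lower left, at 7 to 8 o'clock), then clockwise three yellow, three orange and three red bars.
- dial_pointer (a point): Outer end of the white pointer line on the dial's outer face, 17 from the axis; it points at the mark of the present step.
- flux_bottle: Bystander: amber bottle, 28 diameter x 60 tall, on the flat top of the console. Origin at the centre of its underside. Not to be disturbed.
- paste_jar: Bystander: small jar, 30 diameter x 32 tall, on the load shelf to the left of the carrier. Origin at the centre of its underside. Not to be disturbed.
- braid_spool: Bystander: white flat spool, 62 diameter x 14 high, on the bench to the right of the preheater. Origin at the centre of its underside.
- tweezers: Bystander: black tweezers about 130 long, on the bench to the left of the preheater. Origin near their middle, on the bench.
- solder_reel: Bystander: reel of solder, 60 diameter x 42 high, standing on the bench at the right. Origin at the centre of its underside.
- driver: Bystander: grey-handled screwdriver, 150 long, on the bench at the right. Origin under its middle.
- brush: Bystander: wooden-handled brush, 160 long, on the bench at the left. Origin under its middle.
There are look-alikes about, which are no part of the job. Leave any blue, brown or yellow look-alike of the carrier alone.

How it is judged (in metres and radians):
At the end, for the whole second after the job is handed in: The carrier lies flat and still on the hot plate, its rear edge within 4 mm of the stop bar, square to it within 0.06 rad and within 25 mm of the plate's centreline; the heat dial rests in click 6 (3.02 to 3.26 rad) (x of carrier in the frame of home between -0.004 and 0.004 m and y of carrier in the frame of home between -0.025 and 0.025 m and z of carrier in the frame of home between -0.003 and 0.003 m and angle between the x axis of carrier and the x axis of home, either way round below 0.06 rad and angle between carrier's own z axis and vertical below 0.03 rad and linear speed of carrier below 0.01 m/s and value of joint dial between 3.02 and 3.26 rad and velocity of joint dial between -0.1 and 0.1 rad/s); the robot touches nothing.
It fails at once if the carrier is tipped by more than 0.15 rad (angle between carrier's own z axis and vertical above 0.15 rad).
It fails at once if the carrier is lifted more than 12 mm above the hot plate's height (z of carrier in the frame of home above 0.012 m).
It fails at once if a bystander is moved by more than 25 mm (distance of any of flux_bottle, paste_jar, braid_spool, tweezers, solder_reel, driver, brush from where it was at the start of the episode above 0.025 m).
It fails at once if the flux bottle or the jar is knocked over (angle between any of flux_bottle, paste_jar's own z axis and vertical above 0.5 rad).
It also fails if it takes over 61 s, if anything falls off the work surface, if the arm or the gripper's body presses on something with over 40 N, if the wrist force passes 120 N, or if a joint passes its speed limit or range.

ROBOT

A 6-joint arm with a two-finger parallel gripper is mounted at the origin on the work surface. World frame = base frame: x ahead of the robot, y to its left, z up, the work surface at z = 0. Lengths are in mm, angles in rad, forces in N, time in s.
With the tool pointing down it reaches from about 300 to 950 mm from the base axis. Payload 3.1 kg.
Tool frame: the origin (TCP) lies at the very end of the fingers, on their centre line; the grasp point (between the pads) lies 19 mm behind it; z points along the fingers, y is the direction in which the jaws open and shut (so a half turn about z gives the same grasp; the last joint's range is limited). The gripper opens to 85 mm and grips with 20 to 120 N. Pads are 22 mm wide; open, the fingers measure 114 mm over their backs; the gripper's body (76 mm by 85 mm) begins 54 mm behind the grasp point. The pads swing forward as they close: fully open they stand 13 mm farther back than shut.
Start: joints at [-1.224, 0.308, 1.634, -0, 1.2, -0.07], TCP at [252.998, -571.51, 206.972] pointing down, gripper open.
Joint ranges: [-3.06, 3.06], [-0.79, 1.96], [0.05, 2.63], [-1.19, 4.34], [0.05, 2.64], [-2.94, 2.94]. Speed limits (rad/s): [2.79, 2.79, 3.14, 3.14, 3.14, 3.14].

INTERFACE

Orientations are given as a unit quaternion [x, y, z, w].
In Python, from cell import env, capture, sign_off, cut_out, tip_of gives the robot as it stands.
- The arm moves only by the shell command python3 -m crank 'ROWS' [FORCE]. ROWS is a JSON object of lists of equal length, an entry for each row: "angular": the turn, a rotation vector about the tool's x, y, z in degrees, a list of three; "linear": the shift along the tool's x, y, z in mm, a list of three; "jaw": the gripper command: -1 is shut, 1 is fully open, values between are in proportion. A call has exactly 10 rows; each row is the pose to reach, as a shift and turn from the pose commanded when the call began, along the tool's axes at that moment; what a row does not reach only later rows make up. A row lasts 1/12 s, in which the tool goes at most 41.7 mm and 7.16 degrees, less where a joint would pass 70% of its speed; a pose out of reach is approached as far as the arm can. A call with a gripper value outside its range is refused whole. The fingers move at their own pace and stop on an object; FORCE is the grip in N (left out, the last holds). Time passes only in rows, so rows that repeat a pose let the fingers close, or fill a call up. It gives the time, the measured TCP pose, the force and the opening at its end, in the units of the state.
- env.state(): the state, without advancing time (a new reading comes with each control period).
- capture(name): name is "scene" or "top" or "wrist"; returns a dict with "frame" (420x560x3 uint8, red, green, blue), "fx", "fy", "cx", "cy" (pixels), "T" (4x4, takes a point from camera to world coordinates). Camera axes: x right, y up, looking along -z (the intrinsics and any distortion apply to the point x, -y, -z); pixel columns grow to the right and rows downward; lengths in mm; the calibration is good to about 2 mm. A picture is of the moment at which its call begins. There is no depth.
- sign_off(): hands the job in, once; it reports no verdict.
Trained networks look in a picture, given as the dict that the camera call returned (one of the last four; its "shot" number tells which), for a name from the list of things; names that differ only in an ending like _2 or _b are one class to them, and where a whole thing is asked for, a point or a joint stands for the part that bears it (a point fixed in the world has none). Each returns a list of dicts, best first, with "p" (0 to 1); they miss things now and then, are a little off and sometimes report something else, mostly with a low value. They report only what shows in the picture. A call takes as long as a camera call. They do not tell look-alikes from the thing itself.
- cut_out(thing, picture): "region" (420x560 bool, what is visible of it) and "bbox" ([left, top, right, bottom] in pixels, round what is visible of it).
- tip_of(thing, picture): "centre" ([column, row] in pixels: a listed point, or the origin of a listed thing).
The state is a dict: "clock": time; "q": joint angles; "qd": joint speeds; "effort": joint torques, N m; "eef_pos": TCP position; "ee_rot": TCP orientation; "wrist_force": force on the tool from outside, world axes, zero at the start; "ft_torque": the same for the moment, N m; "gripper_width": opening from 0.0 (shut) to 1.0 (fully open).
Only numpy, scipy, OpenCV 4.12 (cv2) and the standard library are available. Lean on these libraries where they do the work, as an engineer would, in place of code of your own. Each camera call takes 0.05 s, during which the arm holds its last target.

## Working session

There is one attempt and no reset: what is moved stays moved. The work goes in short steps, Python scripts to look and compute and a shell command to move; the robot and the scene stay as the last step left them, time stands still between calls to the robot, and variables do not carry over. Pictures are saved under pics/ and viewed, and the job is handed in when it is done.

```bash
ls; mkdir -p pics; python3 - <<'E'
from cell import env, capture, cut_out, tip_of
import cv2,numpy as np
print(env.state())
for n in ["scene","top"]:
    c=capture(n); cv2.imwrite(f"pics/{n}0.png",c["frame"][:,:,::-1])
    print(n,c["fx"],c["fy"],c["cx"],c["cy"],c["T"],[k for k in c])
    for t in ["preheater","shelf_edge","home","carrier","carrier_handle","panel_dial","dial_top","dial_pointer","flux_bottle","paste_jar"]:
        print(t,[(round(d["p"],2),np.round(d["centre"],1).tolist()) for d in tip_of(t,c)][:4])
E
```

```text
pics
{'clock': 0.0, 'q': array([-1.22371217e+00,  3.09003205e-01,  1.63520687e+00, -5.75152101e-06,
        1.19969404e+00, -6.96938286e-02]), 'qd': array([-0.00069192,  0.00088366,  0.00037108,  0.00180848,  0.00024733,
        0.00103   ]), 'effort': array([-1.95510361e-04, -4.15251446e+01, -2.76665264e+01, -1.11843715e-04,
        1.03789789e-02,  9.72288916e-06]), 'eef_pos': array([ 252.6849545 , -570.67369865,  205.73858574]), 'ee_rot': array([ 9.78364606e-01,  2.06884898e-01, -1.62433522e-04, -1.14425936e-03]), 'wrist_force': array([0.58046305, 0.38965404, 0.56865381]), 'ft_torque': array([-0.01545346,  0.0406398 ,  0.00226019]), 'gripper_width': 0.9993613717787941}
scene 380.9242010463254 380.9242010463254 276.87760440060964 212.17005566425019 [[-8.40220251e-01 -3.95329848e-01  3.71139112e-01  8.44035389e+02]
 [ 5.42242801e-01 -6.14633165e-01  5.72886391e-01  5.56942476e+02]
 [ 1.63531724e-03  6.82598259e-01  7.30791997e-01  8.48172513e+02]
 [ 0.00000000e+00  0.00000000e+00  0.00000000e+00  1.00000000e+00]] ['frame', 'fx', 'fy', 'cx', 'cy', 'T', 'shot']
preheater [(0.66, [250.
[... 806 characters left out ...]
000000e+00  0.00000000e+00  0.00000000e+00  1.00000000e+00]] ['frame', 'fx', 'fy', 'cx', 'cy', 'T', 'shot']
preheater [(0.77, [268.0, 174.2])]
shelf_edge [(0.79, [243.9, 176.0]), (0.35, [306.6, 187.7])]
home [(0.6, [240.7, 156.4])]
carrier [(0.96, [360.8, 212.7]), (0.89, [148.7, 275.3]), (0.83, [205.6, 259.8]), (0.66, [326.4, 255.7])]
carrier_handle [(0.97, [334.2, 244.0]), (0.94, [138.2, 260.8]), (0.67, [247.3, 210.4]), (0.67, [377.0, 206.5])]
panel_dial [(0.65, [309.4, 185.9])]
dial_top [(0.65, [308.6, 188.6])]
dial_pointer [(0.55, [306.0, 184.0])]
flux_bottle [(0.48, [302.5, 139.9])]
paste_jar [(0.64, [242.2, 156.5]), (0.46, [251.2, 197.4]), (0.37, [221.6, 200.7]), (0.34, [136.9, 223.1])]
```

View pics/scene0.png

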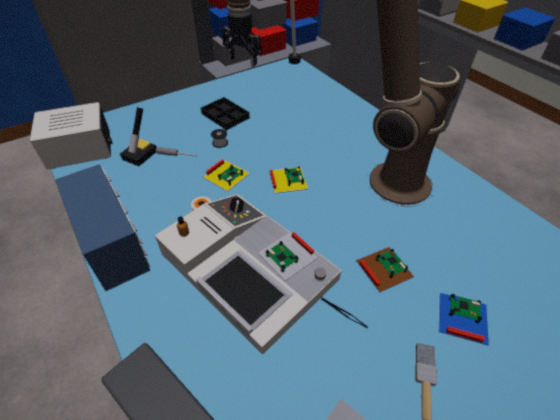

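View pics/top0.png

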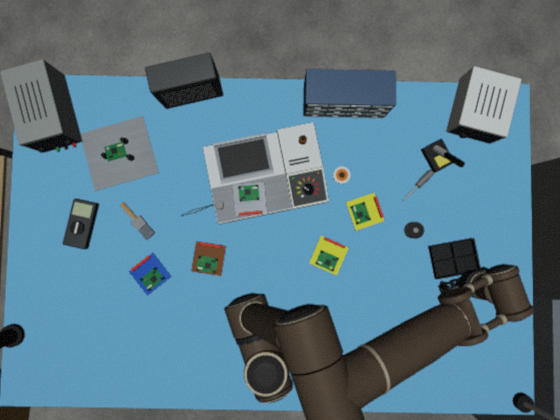

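The preheater is at about (266,172) in top. The carrier sits on its shelf with the red handle near (250,213), and the dial is at (308,187). I'll zoom in for corners.

```bash
python3 - <<'E'
import cv2
a=cv2.imread("pics/top0.png")[115:235,195:365]; cv2.imwrite("pics/topz.png",cv2.resize(a,None,fx=4.7,fy=4.7,interpolation=cv2.INTER_CUBIC))
a=cv2.imread("pics/scene0.png")[185:355,150:350]; cv2.imwrite("pics/scenez.png",cv2.resize(a,None,fx=3.5,fy=3.5,interpolation=cv2.INTER_CUBIC))
E
```

```text
(no output)
```

View pics/topz.png

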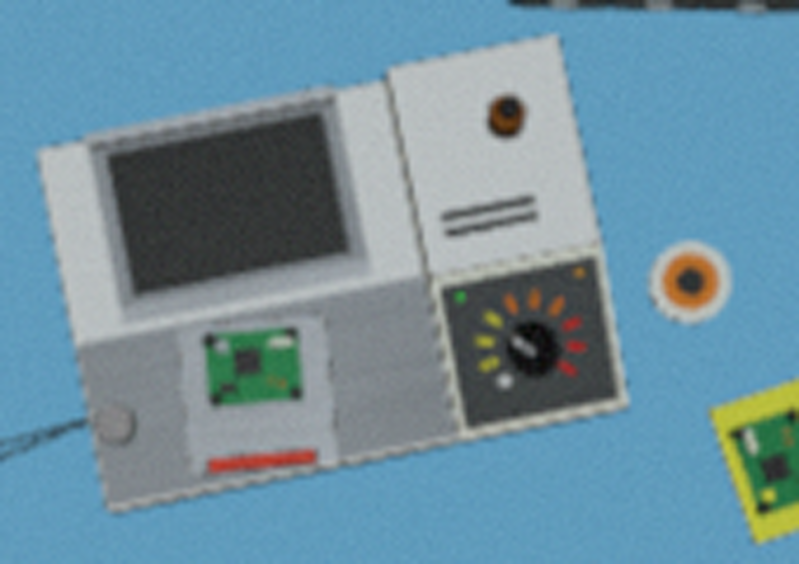

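View pics/scenez.png

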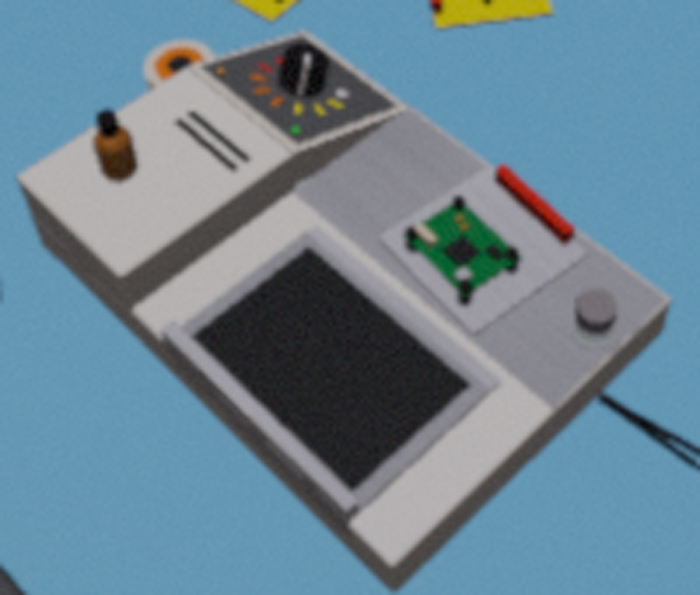

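```bash
cat > h.py <<'E'
import numpy as np
from scipy.optimize import least_squares
def proj(c,P):
    P=np.atleast_2d(P); T=c["T"]; q=(P-T[:3,3])@T[:3,:3]
    return np.c_[c["fx"]*q[:,0]/-q[:,2]+c["cx"], c["cy"]-c["fy"]*q[:,1]/-q[:,2]]
def Rz(a): return np.array([[np.cos(a),-np.sin(a),0],[np.sin(a),np.cos(a),0],[0,0,1]])
def to_w(p,P): return np.atleast_2d(P)@Rz(p[2]).T+[p[0],p[1],0]
def fit(obs,p0):
    # obs: list of (cam, P(Nx3), uv(Nx2))
    f=lambda p: np.concatenate([(proj(c,to_w(p,P))-uv).ravel() for c,P,uv in obs])
    return least_squares(f,p0,loss='soft_l1',f_scale=1.), f
E
python3 - <<'E'
from h import *; from cell import capture
np.set_printoptions(suppress=True,precision=3)
t=capture("top"); s=capture("scene")
tz=lambda a:np.array(a,float)/4.7+[195,115]
sz=lambda a:np.array(a,float)/3.5+[150,185]
Pt=np.array([(-140,200,50),(140,-70,89),(140,-200,89),(-20,-200,89),(-20,-70,89),(-140,-200,45),(-4,200,50)],float)
ut=tz([(107,508),(390,70),(560,37),(600,245),(430,280),(628,405),(80,345)])
Ps=np.array([(140,-200,89),(140,-70,89),(-20,-70,89),(-140,200,50),(-140,-200,45),(-20,-200,89)],float)
us=sz([(20,178),(120,275),(300,152),(670,298),(303,35),(205,68)])
r,f=fit([(t,Pt,ut),(s,Ps,us)],[600,0,0.1]); print(r.x, f(r.x).reshape(-1,2))
r1,f1=fit([(t,Pt,ut)],r.x); r2,_=fit([(s,Ps,us)],r.x); print("top only",r1.x,"scene only",r2.x)
Ct=np.array([(-50,40,70),(-50,-40,70),(55,55,54),(55,-55,54)],float); Ct[:,2]=Ct[:,2]
uc=tz([(208,466),(316,456),(183,330),(323,318)])
Cs=np.array([(-50,-40,70),(-50,40,70),(55,-55,54),(55,55,54)],float)
usc=sz([(502,172),(570,232),(383,235),(475,330)])
rc,fc=fit([(t,Ct,uc),(s,Cs,usc)],[550,50,0.1]); print("carrier",rc.x,fc(rc.x).reshape(-1,2))
P=r.x; C=rc.x
print("carrier in pre", Rz(-P[2])@np.array([C[0]-P[0],C[1]-P[1],0]), C[2]-P[2])
for n,p in dict(home=(75,65,54),dial=(-80,-135,67),dialtop=(-80-.342*31,-135,67+.94*31),jar=(-120,180,50)).items(): print(n,to_w(P,[p]))
E
```

```text
[586.063  21.024   0.217] [[-0.684  0.776]
 [-1.229 -0.672]
 [-0.716 -0.888]
 [ 0.08  -0.285]
 [-0.634 -0.391]
 [-0.29   0.458]
 [-2.213 -2.343]
 [-0.876 -1.876]
 [ 0.432 -0.491]
 [-0.99  -0.877]
 [ 1.231 -0.781]
 [ 1.09  -2.22 ]
 [-4.473 -1.766]]
top only [584.493  18.378   0.219] scene only [587.169  24.77    0.22 ]
carrier [495.782  74.856   0.103] [[-0.62  -0.215]
 [-0.64  -0.004]
 [-1.469 -0.456]
 [-0.134 -0.481]
 [-0.098 -2.66 ]
 [ 0.759 -1.104]
 [-0.766 -0.857]
 [-0.101  0.09 ]]
carrier in pre [-76.559  72.023   0.   ] -0.11449027440056748
home [[645.293 100.659  54.   ]]
dial [[ 537.036 -128.044   67.   ]]
dialtop [[ 526.683 -130.329   96.14 ]]
jar [[430.091 170.934  50.   ]]
```

```bash
cat >> h.py <<'E'
from scipy.spatial.transform import Rotation as R
PRE=[585.5,20.8,0.218]
def delta(st,pos,Rt):
    R0=R.from_quat(st["ee_rot"]); lin=R0.inv().apply(np.asarray(pos)-st["eef_pos"])
    ang=(R0.inv()*R.from_matrix(Rt)).as_rotvec(degrees=True)
    print("lin",np.round(lin,1).tolist(),"ang",np.round(ang,2).tolist())
def tool(z,ydir):
    z=np.array(z,float); z/=np.linalg.norm(z); y=np.array(ydir,float); y-=z*(y@z); y/=np.linalg.norm(y)
    return np.c_[np.cross(y,z),y,z]
AX=Rz(PRE[2])@np.array([-.342,0,.94])
E
python3 - <<'E'
from h import *; from cell import env
st=env.state()
foot=to_w(PRE,[(-80,-135,67)])[0]
a=-0.24
delta(st,foot+100*AX,tool(-AX,[np.cos(a),np.sin(a),0])); print(foot,AX)
E
```

```text
lin [405.2, -297.2, 46.0] ang [-12.39, 16.53, -50.4]
[ 536.59089154 -128.30700557   67.        ] [-0.33390553 -0.07396687  0.94      ]
```

```bash
python3 -m crank '{"linear":[[405,-297,20],[405,-297,20],[405,-297,20],[405,-297,20],[405,-297,20],[405,-297,20],[405,-297,20],[405,-297,20],[405,-297,20],[405,-297,20]],"angular":[[-12.4,16.5,-50.4],[-12.4,16.5,-50.4],[-12.4,16.5,-50.4],[-12.4,16.5,-50.4],[-12.4,16.5,-50.4],[-12.4,16.5,-50.4],[-12.4,16.5,-50.4],[-12.4,16.5,-50.4],[-12.4,16.5,-50.4],[-12.4,16.5,-50.4]],"jaw":[0.4,0.4,0.4,0.4,0.4,0.4,0.4,0.4,0.4,0.4]}' 40
python3 - <<'E'
from h import *; from cell import env
st=env.state()
foot=to_w(PRE,[(-80,-135,67)])[0]
a=-0.24
delta(st,foot+100*AX,tool(-AX,[np.cos(a),np.sin(a),0])); print(st["q"])
E
```

```text
clock: 2.03
eef_pos: [460.5, -209.2, 190.5]
ee_rot: [0.783, 0.598, 0.157, 0.074]
wrist_force: [0.6, -0.6, -0.2]
gripper_width: 0.698
lin [75.9, 9.8, 47.3] ang [0.05, 0.06, -0.08]
[-0.69857794 -0.06054389  2.12994582  0.35717369  0.88520092 -0.63345953]
```

```bash
python3 -m crank '{"linear":[[76,10,47],[76,10,47],[76,10,47],[76,10,47],[76,10,47],[76,10,47],[76,10,47],[76,10,47],[76,10,47],[76,10,47]],"angular":[[0,0,0],[0,0,0],[0,0,0],[0,0,0],[0,0,0],[0,0,0],[0,0,0],[0,0,0],[0,0,0],[0,0,0]],"jaw":[0.4,0.4,0.4,0.4,0.4,0.4,0.4,0.4,0.4,0.4]}' 40
python3 - <<'E'
from h import *; from cell import env,capture,tip_of
import cv2
st=env.state(); print(st["q"])
c=capture("wrist"); cv2.imwrite("pics/w1.png",c["frame"][:,:,::-1]); np.savez("w1.npz",**{k:c[k] for k in c})
foot=to_w(PRE,[(-80,-135,67)])[0]
for n,p in (("dial_top",foot+31*AX),("panel_dial",foot)):
    print(n,[(round(d["p"],2),np.round(d["centre"],1).tolist()) for d in tip_of(n,c)][:2],proj(c,p))
print([(round(d["p"],2),np.round(d["centre"],1).tolist()) for d in tip_of("dial_pointer",c)][:2])
a=-0.24
delta(st,foot+100*AX,tool(-AX,[np.cos(a),np.sin(a),0]))
E
```

```text
clock: 2.87
eef_pos: [502.9, -137.9, 161.6]
ee_rot: [0.783, 0.598, 0.157, 0.074]
wrist_force: [0.5, -0.3, 0.2]
gripper_width: 0.698
[-0.4998188  -0.01096678  2.14879759  0.32988462  0.76297973 -0.44504715]
dial_top [(0.96, [283.6, 207.6])] [[283.18421981 211.11600897]]
panel_dial [] [[283.26346328 199.96902935]]
[(0.7, [290.4, 185.4])]
lin [2.1, -0.5, 0.8] ang [0.04, 0.07, -0.08]
```

View pics/w1.png

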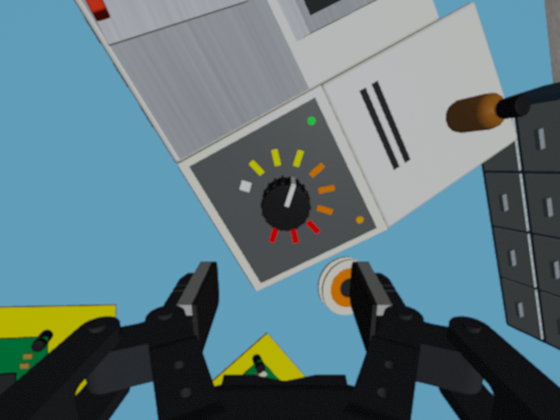

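The pointer at (293,180) aims at the third yellow mark (298,158), so the dial is at step 3 and needs +90°. The prediction is about 2 mm off, so I'll correct for that.

```bash
python3 - <<'E'
from h import *; from cell import env
c=dict(np.load("w1.npz"))
foot=to_w(PRE,[(-80,-135,67)])[0]
X=Rz(PRE[2])@np.array([.94,0,.342]); Y=Rz(PRE[2])@np.array([0,1,0])
obs=[(foot,(285.2,197.5)),(foot+31*AX,(284.3,206))]
f=lambda d: np.concatenate([(proj(c,p+d[0]*X+d[1]*Y)[0]-u) for p,u in obs])
r=least_squares(f,[0,0]); print(r.x,r.fun)
foot=foot+r.x[0]*X+r.x[1]*Y; print(foot)
st=env.state(); a=-.24
Rt=tool(-AX,[np.cos(a),np.sin(a),0])
delta(st,foot+45*AX,Rt); delta(st,foot+6*AX,Rt)
E
```

```text
[2.47638285 2.20119754] [-0.52269166 -1.18368698  0.46686268  1.06761876]
[ 538.38752768 -125.65445558   67.84692293]
lin [4.5, 1.0, 55.5] ang [-0.0, 0.04, -0.02]
lin [4.5, 1.0, 94.5] ang [-0.0, 0.04, -0.02]
```

```bash
python3 -m crank '{"linear":[[4,1,30],[4,1,55],[4,1,75],[4,1,85],[4,1,92],[4,1,96],[4,1,96],[4,1,96],[4,1,96],[4,1,96]],"angular":[[0,0,0],[0,0,0],[0,0,0],[0,0,0],[0,0,0],[0,0,0],[0,0,0],[0,0,0],[0,0,0],[0,0,0]],"jaw":[0.4,0.4,0.4,0.4,0.4,0.4,0.4,0.1,-0.3,-0.6]}' 50
python3 -m crank '{"linear":[[0,0,0],[0,0,0],[0,0,0],[0,0,0],[0,0,0],[0,0,0],[0,0,0],[0,0,0],[0,0,0],[0,0,0]],"angular":[[0,0,0],[0,0,0],[0,0,0],[0,0,0],[0,0,0],[0,0,0],[0,0,0],[0,0,0],[0,0,0],[0,0,0]],"jaw":[-1,-1,-1,-1,-1,-1,-1,-1,-1,-1]}' 50
python3 - <<'E'
from h import *; from cell import env,capture
import cv2
c=capture("wrist"); cv2.imwrite("pics/w2.png",c["frame"][:,:,::-1]); print(env.state()["q"], env.state()["ft_torque"])
E
```

```text
clock: 3.9
eef_pos: [536.7, -126.3, 73.1]
ee_rot: [0.782, 0.599, 0.157, 0.073]
wrist_force: [-16.6, 2.1, 17.5]
gripper_width: 0.287
clock: 4.73
eef_pos: [536.4, -126.1, 73.2]
ee_rot: [0.782, 0.599, 0.157, 0.073]
wrist_force: [-5.1, 0.1, 7.3]
gripper_width: 0.002
[-0.44118214  0.19665258  2.14391592  0.40611166  0.55872068 -0.49670217] [0.1007389  0.69597574 0.11678369]
```

View pics/w2.png

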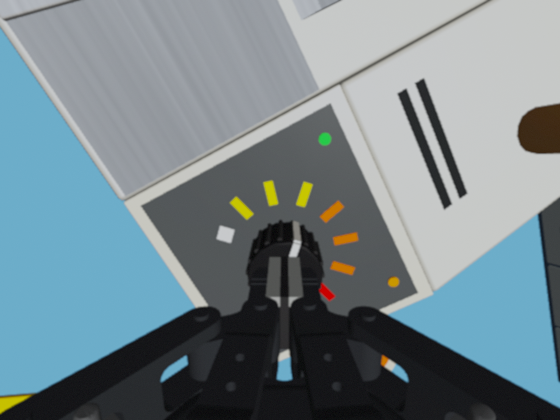

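```bash
python3 - <<'E'
from h import *; from cell import env,capture
import cv2
c=capture("wrist"); st=env.state(); Rm=R.from_quat(st["ee_rot"]).as_matrix(); p=st["eef_pos"]
print(proj(c,p),proj(c,p-19*Rm[:,2]), "z tool",Rm[:,2])
foot=np.array([538.4,-125.7,67.8])
print("foot,top",proj(c,foot),proj(c,foot+31*AX),"cam rel tool",Rm.T@(c["T"][:3,3]-p))
d=p-foot; print("tcp rel foot in axis/X/Y",d@AX,d@(Rz(PRE[2])@np.array([.94,0,.342])),d@(Rz(PRE[2])@np.array([0,1,0])))
print(st["wrist_force"])
E
```

```text
[[283.81910062 253.12746127]] [[283.78057079 269.28599334]] z tool [ 0.3335662   0.07403582 -0.93981503]
foot,top [[283.78036733 248.77740828]] [[283.68984599 275.31806817]] cam rel tool [  75.44182756    0.30465604 -167.78981201]
tcp rel foot in axis/X/Y 5.8287191966258165 0.020027329999016557 -0.023953576862795995
[-5.36791371 -0.00943978  7.3874118 ]
```

```bash
python3 - <<'E'
from cell import capture
import cv2
c=capture("scene")["frame"][:,:,::-1]; cv2.imwrite("pics/s2.png",cv2.resize(c[130:280,160:360],None,fx=4,fy=4,interpolation=cv2.INTER_CUBIC))
w=cv2.imread("pics/w2.png")[170:340,180:390]; cv2.imwrite("pics/w2z.png",cv2.resize(w,None,fx=3.5,fy=3.5,interpolation=cv2.INTER_CUBIC))
E
```

```text
(no output)
```

View pics/s2.png

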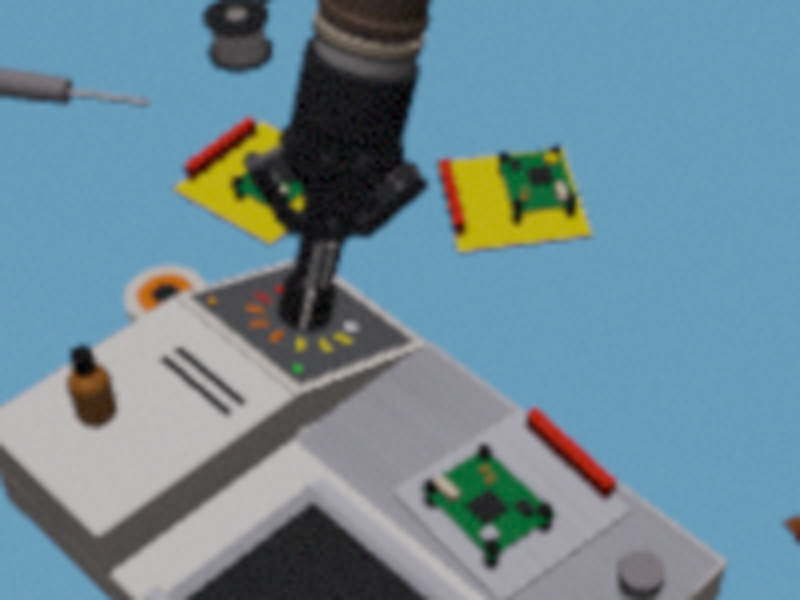

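View pics/w2z.png

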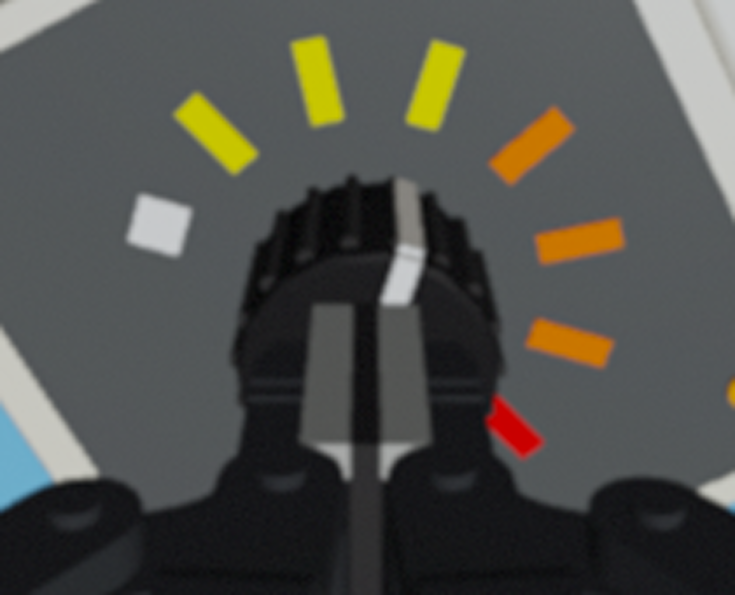

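```bash
python3 -m crank '{"linear":[[0,0,0],[0,0,0],[0,0,0],[0,0,0],[0,0,0],[0,0,0],[0,0,0],[0,0,0],[0,0,0],[0,0,0]],"angular":[[0,0,0],[0,0,0],[0,0,0],[0,0,0],[0,0,0],[0,0,0],[0,0,0],[0,0,0],[0,0,0],[0,0,0]],"jaw":[-0.6,-0.4,-0.2,0,0.2,0.4,0.4,0.4,0.4,0.4]}' 20
python3 - <<'E'
from cell import capture,env
import cv2
w=capture("wrist")["frame"][:,:,::-1]; cv2.imwrite("pics/w3.png",w)
print(env.state()["wrist_force"],env.state()["ft_torque"])
E
```

```text
clock: 5.72
eef_pos: [536.8, -126.2, 71.8]
ee_rot: [0.782, 0.598, 0.157, 0.073]
wrist_force: [0.0, -0.6, -0.9]
gripper_width: 0.699
[0.46136042 0.13611421 0.35170804] [-0.09620911  0.12267553  0.01694346]
```

View pics/w3.png

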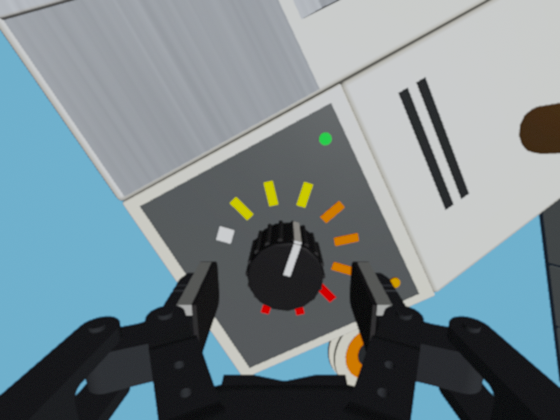

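```bash
python3 -m crank '{"linear":[[0,0,0],[0,0,0],[0,0,0],[0,0,0],[0,0,0],[0,0,0],[0,0,0],[0,0,0],[0,0,0],[0,0,0]],"angular":[[0,0,0],[0,0,0],[0,0,0],[0,0,0],[0,0,0],[0,0,0],[0,0,0],[0,0,0],[0,0,0],[0,0,0]],"jaw":[0.2,0,-0.05,-0.1,-0.15,-0.2,-0.25,-0.3,-0.3,-0.3]}' 20
python3 - <<'E'
from cell import capture,env
import cv2
w=capture("wrist")["frame"][:,:,::-1]; cv2.imwrite("pics/w4.png",w)
print(env.state()["wrist_force"],env.state()["ft_torque"])
E
```

```text
clock: 6.6
eef_pos: [536.9, -126.4, 72.8]
ee_rot: [0.782, 0.598, 0.157, 0.073]
wrist_force: [-4.2, -0.6, 7.5]
gripper_width: 0.352
[-4.56259289 -0.48062796  7.12908806] [0.03912697 0.4706998  0.07437435]
```

View pics/w4.png

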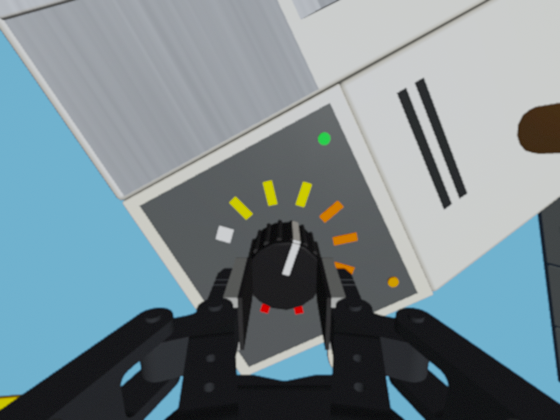

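```bash
python3 - <<'E'
from h import *; from cell import env,capture
c=capture("wrist"); st=env.state(); 
X=Rz(PRE[2])@np.array([.94,0,.342]); Y=Rz(PRE[2])@np.array([0,1,0])
foot=np.array([538.4,-125.7,67.8])
# clock angle: step k clockwise as seen; off at 7.5 o'clock => -? up=X, right=-Y ; angle from up clockwise
def mark(k,f,off): 
    th=np.radians(off+30*k); return f+34*(np.cos(th)*X-np.sin(th)*Y)
uv={0:(225.5,234.5),1:(241,208),2:(270,193.5),3:(305,194),4:(331.5,211.5),5:(345.5,239.5)}
def res(p):
    f=foot+p[0]*X+p[1]*Y+p[2]*AX
    return np.concatenate([proj(c,mark(k,f,p[3]))[0]-uv[k] for k in uv])
r=least_squares(res,[0,0,0,225]); print(r.x,r.fun.round(1))
f=foot+r.x[0]*X+r.x[1]*Y+r.x[2]*AX
d=st["eef_pos"]-f; print("tcp rel",d@AX,d@X,d@Y, "top pred",proj(c,f+31*AX))
E
```

```text
[  0.31240948  -1.37153128   1.33555018 225.08293619] [-0.5 -0.1  0.3  0.2  0.6 -0.3 -0.8  0.5  0.3  0.2  0.1 -0.5]
tcp rel 3.9462977157099974 -0.06221588107274836 1.0106759275545765 top pred [[284.88124524 278.94876748]]
```

```bash
python3 -m crank '{"linear":[[0,0,-1],[0,0,-2],[0,0,-3],[0,0,-4],[0,0,-4],[0,0,-4],[0,0,-4],[0,0,-4],[0,0,-4],[0,0,-4]],"angular":[[0,0,0],[0,0,0],[0,0,0],[0,0,0],[0,0,0],[0,0,0],[0,0,0],[0,0,0],[0,0,0],[0,0,0]],"jaw":[-0.3,-0.3,-0.3,-0.3,-0.3,-0.3,-0.3,-0.3,-0.3,-0.3]}' 20
python3 - <<'E'
from cell import capture,env
print(env.state()["wrist_force"],env.state()["ft_torque"])
E
```

```text
clock: 7.53
eef_pos: [535.5, -126.5, 75.7]
ee_rot: [0.782, 0.598, 0.157, 0.073]
wrist_force: [-0.6, -0.7, -0.0]
gripper_width: 0.352
[-0.64646876 -0.7014725  -0.01188123] [-0.0509391   0.17827184  0.01996596]
```

```bash
python3 -m crank '{"linear":[[0,0,0],[0,0,0],[0,0,0],[0,0,0],[0,0,0],[0,0,0],[0,0,0],[0,0,0],[0,0,0],[0,0,0]],"angular":[[0,0,0],[0,0,0],[0,0,0],[0,0,0],[0,0,0],[0,0,0],[0,0,0],[0,0,0],[0,0,0],[0,0,0]],"jaw":[-0.4,-0.5,-0.6,-0.6,-0.6,-0.6,-0.6,-0.6,-0.6,-0.6]}' 20
python3 - <<'E'
from cell import capture,env
import cv2
w=capture("wrist")["frame"][:,:,::-1]; cv2.imwrite("pics/w5.png",cv2.resize(w[160:350,180:390],None,fx=3,fy=3,interpolation=cv2.INTER_CUBIC))
print(env.state()["wrist_force"],env.state()["ft_torque"])
E
```

```text
clock: 8.37
eef_pos: [535.5, -126.5, 75.8]
ee_rot: [0.782, 0.598, 0.157, 0.073]
wrist_force: [0.3, 0.1, 0.2]
gripper_width: 0.2
[0.41017089 0.10008256 0.2656422 ] [-0.00674684  0.23368068 -0.05271839]
```

View pics/w5.png

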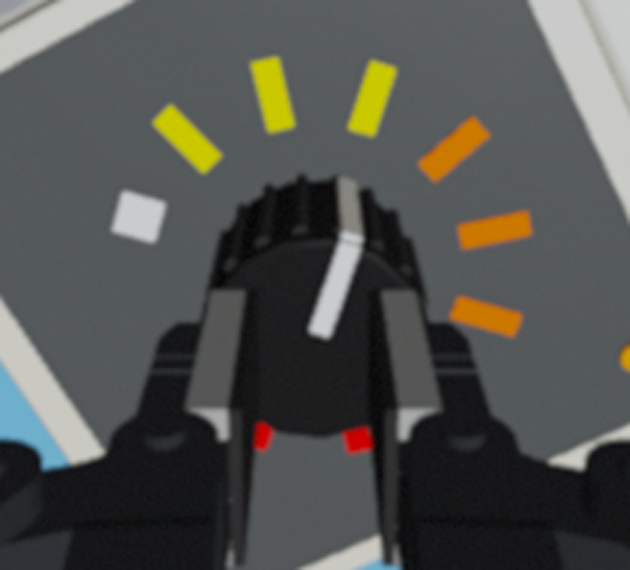

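```bash
python3 -m crank '{"linear":[[0,0,0],[0,0,0],[0,0,0],[0,0,0],[0,0,0],[0,0,0],[0,0,0],[0,0,0],[0,0,0],[0,0,0]],"angular":[[0,0,5],[0,0,10],[0,0,15],[0,0,20],[0,0,25],[0,0,30],[0,0,35],[0,0,40],[0,0,40],[0,0,40]],"jaw":[-0.6,-0.6,-0.6,-0.6,-0.6,-0.6,-0.6,-0.6,-0.6,-0.6]}' 60
python3 - <<'E'
from cell import capture,env
import cv2
w=capture("wrist")["frame"][:,:,::-1]; cv2.imwrite("pics/w6.png",w)
print(env.state()["wrist_force"],env.state()["ft_torque"])
E
```

```text
clock: 9.25
eef_pos: [535.5, -126.5, 75.8]
ee_rot: [0.939, 0.296, 0.173, 0.015]
wrist_force: [-0.7, 0.1, 0.0]
gripper_width: 0.195
[ 0.55305631 -0.28643055  0.24221387] [ 0.01881546  0.13525793 -0.01456927]
```

View pics/w6.png

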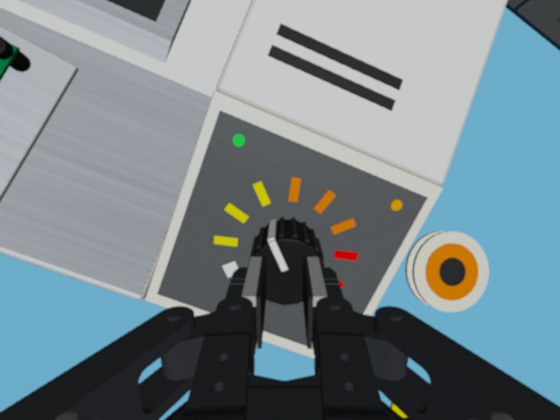

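```bash
python3 - <<'E'
from h import *; from cell import env,capture
c=capture("wrist"); st=env.state(); Rm=R.from_quat(st["ee_rot"]).as_matrix(); p=st["eef_pos"]
s=capture("scene"); import cv2
print("cam fx",c["fx"],"z dir of cam in tool",Rm.T@c["T"][:3,:3])
for z in (0,-10,-20,-30,-40):
    print(z,[proj(c,p+Rm@np.array([x,y,z]))[0].round(0).tolist() for x,y in ((11,8.5),(-11,8.5),(11,12.5))], proj(s,p+Rm@np.array([0,0,z]))[0].round(1))
cv2.imwrite("pics/s3.png",cv2.resize(s["frame"][160:260,190:310,::-1],None,fx=6,fy=6,interpolation=cv2.INTER_CUBIC))
E
```

```text
cam fx 338.2825076029166 z dir of cam in tool [[-1.36555303e-03  9.55807074e-01  2.93991450e-01]
 [ 9.99999062e-01  1.27466669e-03  5.00750316e-04]
 [ 1.03879585e-04  2.93991858e-01 -9.55807918e-01]]
0 [[300.0, 234.0], [300.0, 272.0], [308.0, 234.0]] [236.8 206.9]
-10 [[301.0, 241.0], [301.0, 280.0], [309.0, 241.0]] [237.5 204. ]
-20 [[302.0, 249.0], [302.0, 290.0], [311.0, 249.0]] [238.1 201. ]
-30 [[304.0, 258.0], [303.0, 302.0], [313.0, 258.0]] [238.8 198. ]
-40 [[305.0, 269.0], [304.0, 314.0], [315.0, 269.0]] [239.5 194.9]
```

View pics/s3.png

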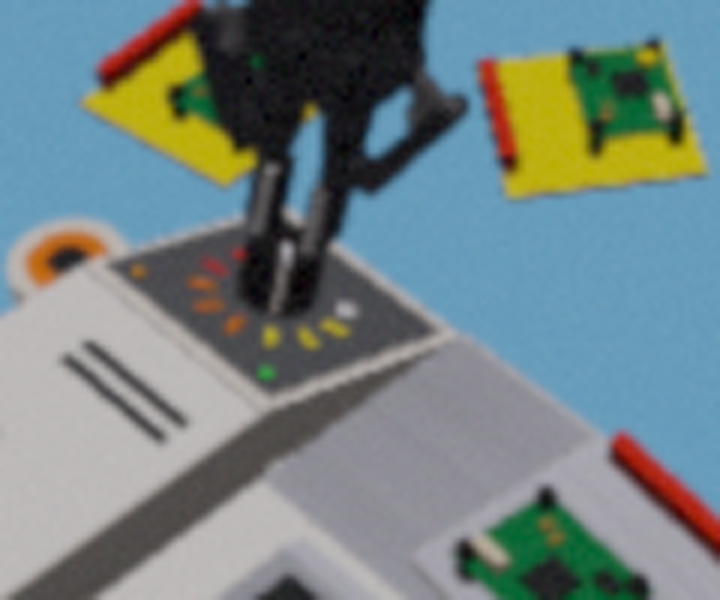

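The fingertips appear near row 257 in the wrist view and rest on the knob's face in the scene view. They end about 27 mm short of the reported TCP, so I was closing on top of the knob. I'll open and go about 28 mm deeper.

```bash
python3 -m crank '{"linear":[[0,0,-3],[0,0,-3],[0,0,-3],[0,0,-3],[0,0,5],[0,0,12],[0,0,18],[0,0,23],[0,0,27],[0,0,27]],"angular":[[0,0,0],[0,0,0],[0,0,0],[0,0,0],[0,0,0],[0,0,0],[0,0,0],[0,0,0],[0,0,0],[0,0,0]],"jaw":[0.5,0.5,0.5,0.5,0.5,0.5,0.5,0.5,0.5,0.5]}' 40
python3 - <<'E'
from cell import capture,env
import cv2
w=capture("wrist")["frame"][:,:,::-1]; cv2.imwrite("pics/w7.png",w)
print(env.state()["wrist_force"],env.state()["ft_torque"],env.state()["q"])
E
```

```text
clock: 10.23
eef_pos: [543.9, -124.1, 49.0]
ee_rot: [0.94, 0.295, 0.172, 0.014]
wrist_force: [0.5, 0.3, -1.5]
gripper_width: 0.753
[-0.24644874 -0.40027234  0.28089006] [-0.02179474  0.18323211 -0.03227117] [-0.4298301   0.25502081  2.13624391  0.4350714   0.51027712  0.17747685]
```

View pics/w7.png

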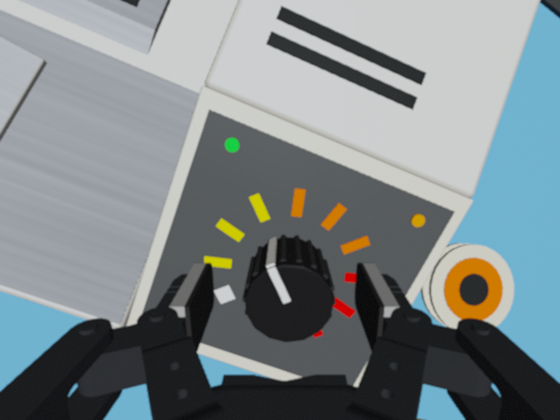

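```bash
python3 -m crank '{"linear":[[0,0,0],[0,0,0],[0,0,0],[0,0,0],[0,0,0],[0,0,0],[0,0,0],[0,0,0],[0,0,0],[0,0,0]],"angular":[[0,0,0],[0,0,0],[0,0,0],[0,0,0],[0,0,0],[0,0,0],[0,0,0],[0,0,0],[0,0,0],[0,0,0]],"jaw":[0.2,0,-0.2,-0.3,-1,-1,-1,-1,-1,-1]}' 50
python3 - <<'E'
from cell import env
print(env.state()["wrist_force"],env.state()["ft_torque"])
E
```

```text
clock: 11.12
eef_pos: [545.1, -125.3, 51.2]
ee_rot: [0.94, 0.295, 0.173, 0.016]
wrist_force: [-2.6, -3.4, 5.7]
gripper_width: 0.405
[-2.62371027 -3.40632539  5.68489893] [-0.4138166   0.36511798 -0.18169142]
```

```bash
python3 -m crank '{"linear":[[0,0,-1],[0,0,-1],[0,0,-1],[0,0,-1],[0,0,-1],[0,0,-1],[0,0,-1],[0,0,-1],[0,0,-1],[0,0,-1]],"angular":[[0,0,6],[0,0,12],[0,0,18],[0,0,24],[0,0,30],[0,0,36],[0,0,42],[0,0,48],[0,0,54],[0,0,60]],"jaw":[-1,-1,-1,-1,-1,-1,-1,-1,-1,-1]}' 50
python3 -m crank '{"linear":[[0,0,0],[0,0,0],[0,0,0],[0,0,0],[0,0,0],[0,0,0],[0,0,0],[0,0,0],[0,0,0],[0,0,0]],"angular":[[0,0,6],[0,0,12],[0,0,18],[0,0,24],[0,0,30],[0,0,31],[0,0,31],[0,0,31],[0,0,31],[0,0,31]],"jaw":[-1,-1,-1,-1,-1,-1,-1,-1,-1,-1]}' 50
python3 - <<'E'
from cell import capture,env
import cv2
w=capture("wrist")["frame"][:,:,::-1]; cv2.imwrite("pics/w8.png",w)
print(env.state()["wrist_force"],env.state()["ft_torque"],env.state()["q"])
E
```

```text
clock: 11.95
eef_pos: [545.1, -126.2, 51.2]
ee_rot: [0.96, -0.217, 0.158, -0.072]
wrist_force: [1.8, -5.0, -4.2]
gripper_width: 0.403
clock: 12.78
eef_pos: [544.8, -126.6, 51.1]
ee_rot: [0.869, -0.464, 0.134, -0.111]
wrist_force: [1.3, -6.9, -3.6]
gripper_width: 0.401
[ 1.36293859 -6.95380609 -3.50237038] [-1.2285198   0.34627999 -0.3142229 ] [-0.43167964  0.25213365  2.13593844  0.43143002  0.50820227  1.76648854]
```

View pics/w8.png

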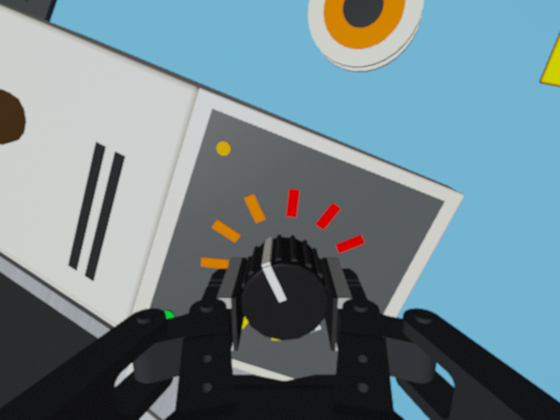

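The pointer at (268,265) now aims at the third orange mark (255,208). I'll release and back out along the axis.

```bash
python3 -m crank '{"linear":[[0,0,0],[0,0,0],[0,0,0],[0,0,0],[0,0,-5],[0,0,-25],[0,0,-60],[0,0,-95],[0,0,-110],[0,0,-110]],"angular":[[0,0,0],[0,0,0],[0,0,0],[0,0,0],[0,0,0],[0,0,0],[0,0,0],[0,0,0],[0,0,0],[0,0,0]],"jaw":[-0.1,0.1,0.3,0.5,0.5,0.5,0.5,0.5,0.5,0.5]}' 40
python3 - <<'E'
from h import *; from cell import env,capture
import cv2
st=env.state(); print(st["q"])
c=capture("wrist"); cv2.imwrite("pics/w9.png",c["frame"][:,:,::-1])
t=capture("top"); cv2.imwrite("pics/t9.png",cv2.resize(t["frame"][115:245,195:365,::-1],None,fx=4.4,fy=4.4,interpolation=cv2.INTER_CUBIC))
E
```

```text
clock: 13.67
eef_pos: [509.8, -134.3, 159.8]
ee_rot: [0.868, -0.463, 0.136, -0.113]
wrist_force: [0.4, -0.0, 0.1]
gripper_width: 0.748
[-4.84867652e-01 -2.02055227e-03  2.14593002e+00  3.30948050e-01
  7.45512242e-01  1.85042274e+00]
```

View pics/w9.png

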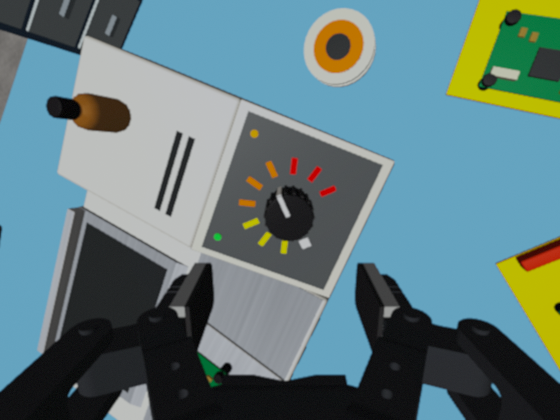

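View pics/t9.png

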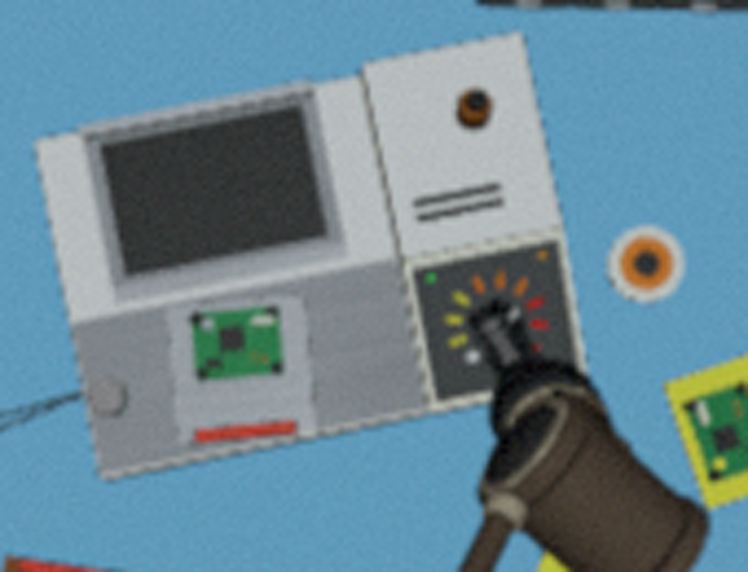

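```bash
cat >> h.py <<'E'
PRE=[586.5,22,0.219]
Yd=-(Rz(PRE[2])@np.array([0,1,0])); RP=tool([0,0,-1],Yd)
def tgt(x,y,z): return to_w(PRE,[(x,y,z)])[0]
E
python3 - <<'E'
from h import *; from cell import env
st=env.state()
delta(st,tgt(-175,72,110),RP); print(tgt(-175,72,110), R.from_matrix(RP).as_quat())
E
```

```text
lin [-219.7, -3.8, 20.3] ang [-11.93, -17.65, -67.99]
[400.03758118  54.26091083 110.        ] [0.99401086 0.10928131 0.         0.        ]
```

```bash
python3 -m crank '{"linear":[[-220,-4,20],[-220,-4,20],[-220,-4,20],[-220,-4,20],[-220,-4,20],[-220,-4,20],[-220,-4,20],[-220,-4,20],[-220,-4,20],[-220,-4,20]],"angular":[[-11.9,-17.7,-68],[-11.9,-17.7,-68],[-11.9,-17.7,-68],[-11.9,-17.7,-68],[-11.9,-17.7,-68],[-11.9,-17.7,-68],[-11.9,-17.7,-68],[-11.9,-17.7,-68],[-11.9,-17.7,-68],[-11.9,-17.7,-68]],"jaw":[0.2,0.2,0.2,0.2,0.2,0.2,0.2,0.2,0.2,0.2]}' 40
python3 - <<'E'
from h import *; from cell import env,capture
import cv2
st=env.state(); print(st["q"])
c=capture("wrist"); cv2.imwrite("pics/w10.png",c["frame"][:,:,::-1]);np.savez("w10.npz",**{k:c[k] for k in c})
delta(st,tgt(-175,72,110),RP);delta(st,tgt(-175,72,32),RP)
print("carrier est handle corners",proj(c,to_w([495.8,74.9,.103],[(-55,40,70),(-55,-40,70)])),"shelf front",proj(c,to_w(PRE,[(-140,200,50),(-140,-70,50)])), "plate",proj(c,to_w(PRE,[(8,-30,54),(8,160,54),(130,-30,54),(130,160,54)])).round())
E
```

```text
clock: 14.6
eef_pos: [398.3, 55.2, 108.1]
ee_rot: [0.994, 0.113, -0.004, -0.001]
wrist_force: [-0.2, -0.3, 0.5]
gripper_width: 0.605
[2.88923101e-02 8.46714242e-03 2.20931135e+00 6.88237925e-04
 9.30945990e-01 1.37313817e+00]
lin [1.5, 1.3, -1.9] ang [-0.11, 0.39, 0.41]
lin [2.1, 1.5, 76.1] ang [-0.11, 0.39, 0.41]
carrier est handle corners [[212.39009947 150.19244301]
 [343.24445806 166.21158726]] shelf front [[ 96.62442766 165.06493588]
 [499.00990718 167.41923197]] plate [[ 483. -110.]
 [ 123. -112.]
 [ 536. -470.]
 [  83. -472.]]
```

View pics/w10.png

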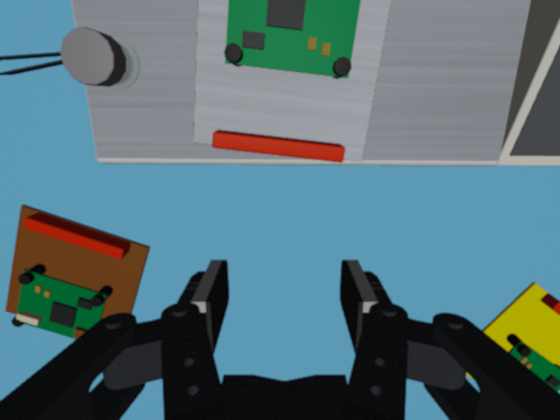

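```bash
python3 -m crank '{"linear":[[2,1.5,30],[2,1.5,60],[2,1.5,75],[2,1.5,75],[2,1.5,75],[2,1.5,75],[2,1.5,75],[2,1.5,75],[2,1.5,75],[2,1.5,75]],"angular":[[0,0.4,0.4],[0,0.4,0.4],[0,0.4,0.4],[0,0.4,0.4],[0,0.4,0.4],[0,0.4,0.4],[0,0.4,0.4],[0,0.4,0.4],[0,0.4,0.4],[0,0.4,0.4]],"jaw":[0.2,0.2,0.2,0.2,0.2,0.2,0.2,0.2,0.2,0.2]}' 40
python3 - <<'E'
from h import *; from cell import env,capture
import cv2
st=env.state(); Rm=R.from_quat(st["ee_rot"]).as_matrix(); p=st["eef_pos"]
c=capture("wrist"); cv2.imwrite("pics/w11.png",c["frame"][:,:,::-1])
s=capture("scene"); cv2.imwrite("pics/s11.png",cv2.resize(s["frame"][190:320,240:370,::-1],None,fx=4.5,fy=4.5,interpolation=cv2.INTER_CUBIC))
for z in (0,-27,-35): print(z,[((proj(s,p+Rm@np.array([11,y,z]))[0]-[240,190])*4.5).round().tolist() for y in (-26,26)])
delta(st,tgt(-175,72,32),RP)
E
```

```text
clock: 15.48
eef_pos: [402.5, 53.9, 35.6]
ee_rot: [0.994, 0.106, 0.003, -0.001]
wrist_force: [0.5, -0.1, 0.8]
gripper_width: 0.604
0 [[345.0, 250.0], [281.0, 202.0]]
-27 [[349.0, 221.0], [284.0, 174.0]]
-35 [[350.0, 212.0], [284.0, 165.0]]
lin [-2.3, -0.9, 3.5] ang [-0.09, -0.4, -0.38]
```

View pics/w11.png

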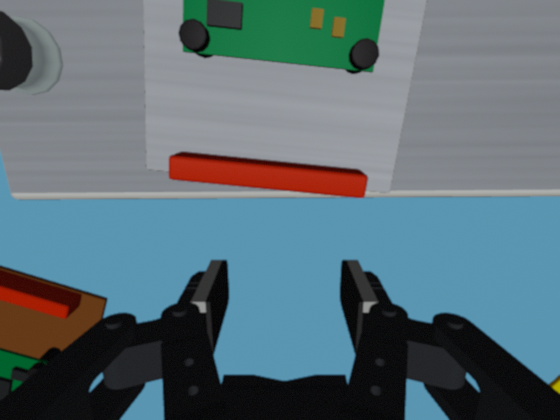

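View pics/s11.png

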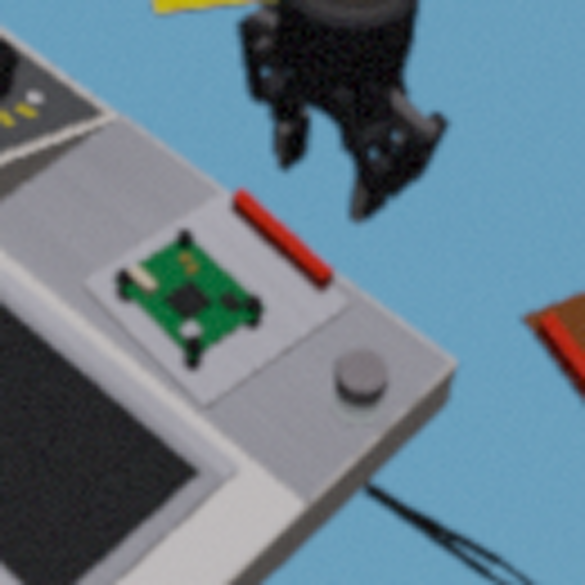

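```bash
python3 -m crank '{"linear":[[0,-2,9],[0,-2,9],[4,-2,9],[9,-2,9],[14,-2,9],[20,-2,9],[24,-2,9],[28,-2,9],[32,-2,9],[36,-2,9]],"angular":[[0,-0.3,-0.4],[0,-0.3,-0.4],[0,-0.3,-0.4],[0,-0.3,-0.4],[0,-0.3,-0.4],[0,-0.3,-0.4],[0,-0.3,-0.4],[0,-0.3,-0.4],[0,-0.3,-0.4],[0,-0.3,-0.4]],"jaw":[0.2,0.2,0.2,0.2,0.2,0.2,0.2,0.2,0.2,0.2]}' 40
python3 - <<'E'
from h import *; from cell import env,capture
import cv2
st=env.state(); 
c=capture("wrist"); cv2.imwrite("pics/w12.png",c["frame"][:,:,::-1])
s=capture("scene"); cv2.imwrite("pics/s12.png",cv2.resize(s["frame"][190:320,240:370,::-1],None,fx=4.5,fy=4.5,interpolation=cv2.INTER_CUBIC))
delta(st,tgt(9,72,27),RP)
E
```

```text
clock: 16.42
eef_pos: [435.7, 63.3, 25.7]
ee_rot: [0.994, 0.11, -0.001, -0.001]
wrist_force: [-1.6, -0.2, 1.4]
gripper_width: 0.598
lin [147.2, 1.1, -1.7] ang [-0.12, 0.15, 0.03]
```

View pics/w12.png

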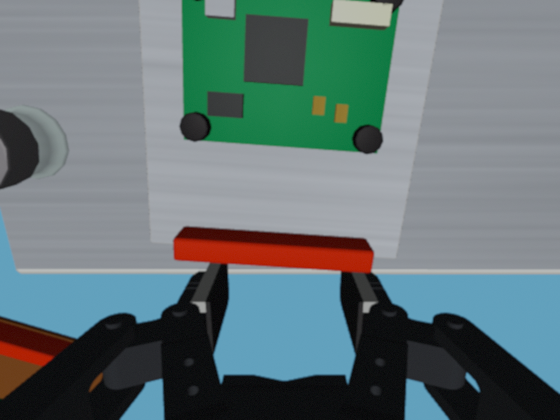

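View pics/s12.png

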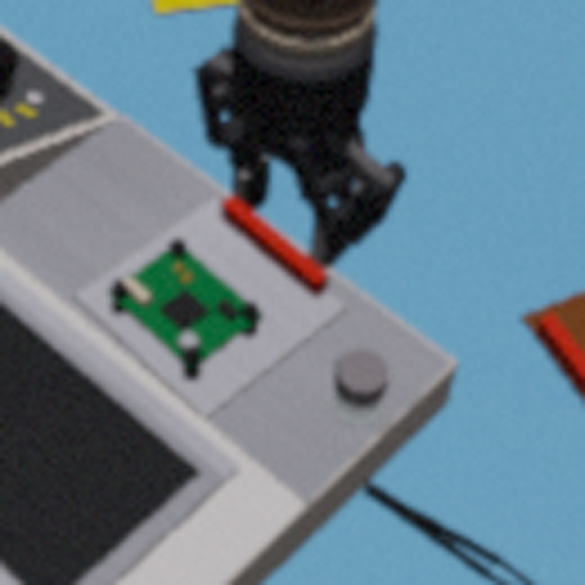

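The pads touch the handle at (365,265) on the right and reach below its top. I'll push on.

```bash
python3 -m crank '{"linear":[[4,0,0],[8,0,0],[12,0,0],[16,0,0],[20,0,0],[24,0,0],[28,0,0],[32,0,0],[36,0,0],[40,0,0]],"angular":[[0,0,0],[0,0,0],[0,0,0],[0,0,0],[0,0,0],[0,0,0],[0,0,0],[0,0,0],[0,0,0],[0,0,0]],"jaw":[0.2,0.2,0.2,0.2,0.2,0.2,0.2,0.2,0.2,0.2]}' 40
python3 - <<'E'
from h import *; from cell import env,capture
import cv2
st=env.state(); 
c=capture("wrist"); cv2.imwrite("pics/w13.png",c["frame"][:,:,::-1])
s=capture("scene"); cv2.imwrite("pics/s13.png",cv2.resize(s["frame"][190:320,220:350,::-1],None,fx=4.5,fy=4.5,interpolation=cv2.INTER_CUBIC))
delta(st,tgt(9,72,27),RP)
E
```

```text
clock: 17.35
eef_pos: [476.4, 72.3, 25.9]
ee_rot: [0.994, 0.109, 0.0, -0.001]
wrist_force: [-0.6, -0.4, -1.0]
gripper_width: 0.599
lin [105.5, 1.1, -1.0] ang [-0.11, -0.05, 0.02]
```

View pics/w13.png

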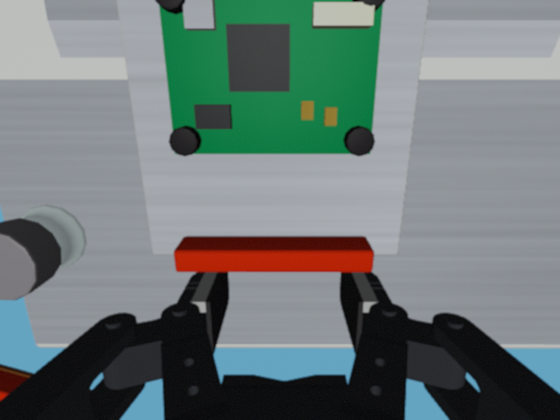

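View pics/s13.png

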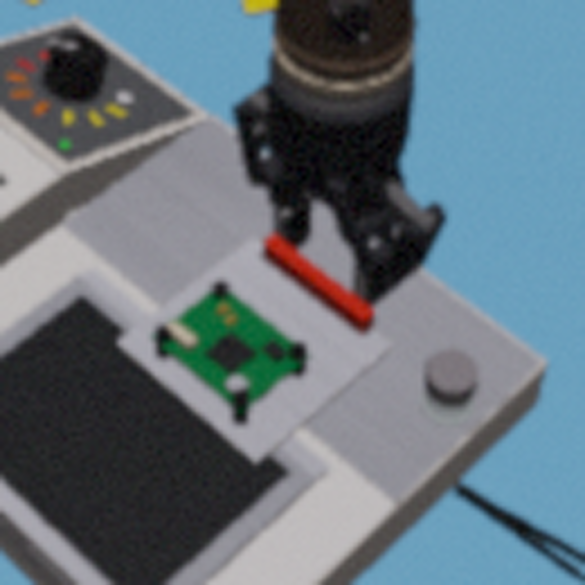

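```bash
python3 -m crank '{"linear":[[4,0,0],[8,0,0],[12,0,0],[16,0,0],[20,0,0],[24,0,0],[28,0,0],[32,0,0],[36,0,0],[40,0,0]],"angular":[[0,0,0],[0,0,0],[0,0,0],[0,0,0],[0,0,0],[0,0,0],[0,0,0],[0,0,0],[0,0,0],[0,0,0]],"jaw":[0.2,0.2,0.2,0.2,0.2,0.2,0.2,0.2,0.2,0.2]}' 40
python3 -m crank '{"linear":[[4,0,0],[8,0,0],[12,0,0],[16,0,0],[20,0,0],[24,0,0],[28,0,0],[32,0,0],[36,0,0],[40,0,0]],"angular":[[0,0,0],[0,0,0],[0,0,0],[0,0,0],[0,0,0],[0,0,0],[0,0,0],[0,0,0],[0,0,0],[0,0,0]],"jaw":[0.2,0.2,0.2,0.2,0.2,0.2,0.2,0.2,0.2,0.2]}' 40
python3 - <<'E'
from h import *; from cell import env,capture
import cv2
st=env.state(); 
c=capture("wrist"); cv2.imwrite("pics/w14.png",c["frame"][:,:,::-1])
s=capture("scene"); cv2.imwrite("pics/s14.png",cv2.resize(s["frame"][210:350,190:330,::-1],None,fx=4.2,fy=4.2,interpolation=cv2.INTER_CUBIC))
delta(st,tgt(9,72,27),RP)
E
```

```text
clock: 18.28
eef_pos: [514.9, 80.9, 25.9]
ee_rot: [0.994, 0.11, -0.0, -0.001]
wrist_force: [-2.3, -0.2, 1.5]
gripper_width: 0.601
clock: 19.12
eef_pos: [554.9, 89.7, 26.0]
ee_rot: [0.994, 0.109, 0.001, -0.001]
wrist_force: [-1.2, 0.3, 0.5]
gripper_width: 0.598
lin [25.1, 1.0, -1.0] ang [-0.1, -0.11, 0.02]
```

View pics/w14.png

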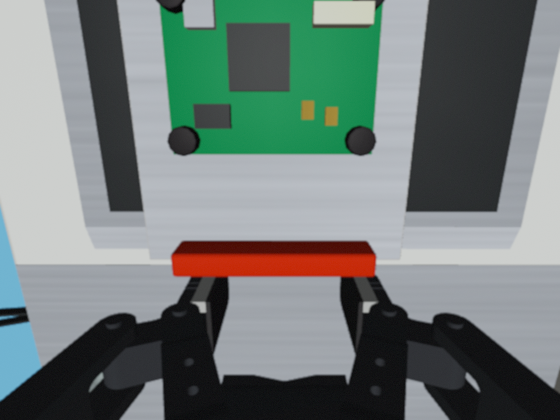

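View pics/s14.png

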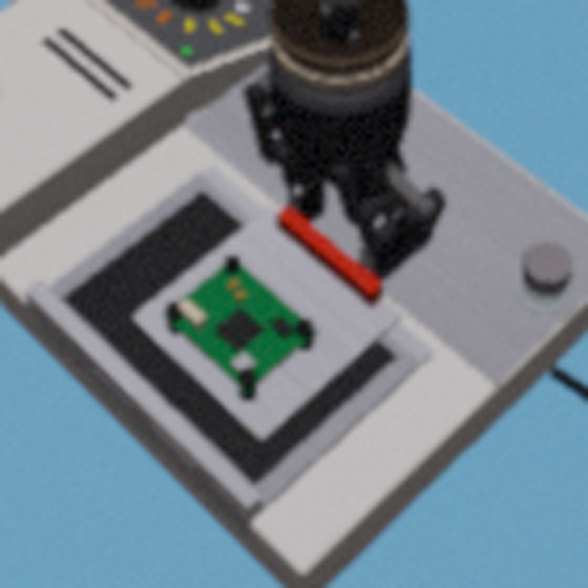

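```bash
python3 -m crank '{"linear":[[2,0,0],[4,0,0],[6,0,0],[8,0,0],[10,0,0],[12,0,0],[14,0,0],[16,0,0],[18,0,0],[20,0,0]],"angular":[[0,0,0],[0,0,0],[0,0,0],[0,0,0],[0,0,0],[0,0,0],[0,0,0],[0,0,0],[0,0,0],[0,0,0]],"jaw":[0.2,0.2,0.2,0.2,0.2,0.2,0.2,0.2,0.2,0.2]}' 40
python3 -m crank '{"linear":[[1,0,0],[2,0,0],[3,0,0],[4,0,0],[5,0,0],[5,0,0],[5,0,0],[5,0,0],[5,0,0],[5,0,0]],"angular":[[0,0,0],[0,0,0],[0,0,0],[0,0,0],[0,0,0],[0,0,0],[0,0,0],[0,0,0],[0,0,0],[0,0,0]],"jaw":[0.2,0.2,0.2,0.2,0.2,0.2,0.2,0.2,0.2,0.2]}' 40
python3 - <<'E'
from h import *; from cell import env,capture
import cv2
st=env.state(); 
s=capture("scene"); cv2.imwrite("pics/s15.png",cv2.resize(s["frame"][210:350,190:330,::-1],None,fx=4.2,fy=4.2,interpolation=cv2.INTER_CUBIC))
delta(st,tgt(9,72,27),RP); print(st["wrist_force"])
E
```

```text
clock: 20.05
eef_pos: [570.2, 93.3, 25.8]
ee_rot: [0.994, 0.11, -0.004, -0.001]
wrist_force: [-11.4, -3.6, 11.3]
gripper_width: 0.606
clock: 20.88
eef_pos: [570.0, 93.3, 25.7]
ee_rot: [0.994, 0.11, -0.009, -0.0]
wrist_force: [-16.2, -4.7, 16.9]
gripper_width: 0.604
lin [9.6, 1.2, -1.5] ang [-0.15, 1.05, 0.06]
[-16.17050917  -4.74299421  16.92863228]
```

View pics/s15.png

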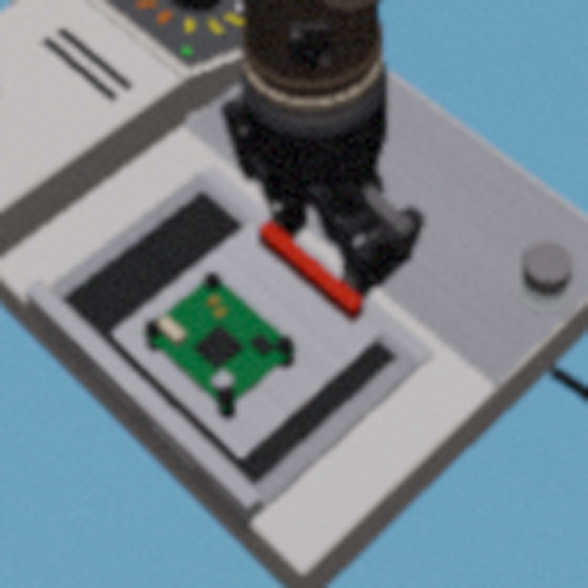

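The strip between pallet and stop bar is still dark, about 10 mm. The wrist sees upward force too, so the fingertips have met the bevel. I'll back off, rise and continue.

```bash
python3 -m crank '{"linear":[[-8,0,0],[-13,0,0],[-16,0,0],[-16,0,-3],[-16,0,-7],[-16,0,-7],[-16,0,-7],[-16,0,-7],[-16,0,-7],[-16,0,-7]],"angular":[[0,0,0],[0,0,0],[0,0,0],[0,0,0],[0,0,0],[0,0,0],[0,0,0],[0,0,0],[0,0,0],[0,0,0]],"jaw":[0.2,0.2,0.2,0.2,0.2,0.2,0.2,0.2,0.2,0.2]}' 40
python3 - <<'E'
from h import *; from cell import env,capture
import cv2
st=env.state(); 
s=capture("scene"); cv2.imwrite("pics/s16.png",cv2.resize(s["frame"][210:350,190:330,::-1],None,fx=4.2,fy=4.2,interpolation=cv2.INTER_CUBIC))
c=capture("wrist"); cv2.imwrite("pics/w16.png",c["frame"][:,:,::-1])
delta(st,tgt(9,72,33),RP); print(st["wrist_force"])
E
```

```text
clock: 21.77
eef_pos: [562.4, 91.5, 32.8]
ee_rot: [0.994, 0.109, -0.0, -0.001]
wrist_force: [0.9, 0.2, -0.2]
gripper_width: 0.602
lin [17.4, 1.1, -0.2] ang [-0.11, 0.02, 0.02]
[ 0.92459439  0.20945458 -0.16623027]
```

View pics/s16.png

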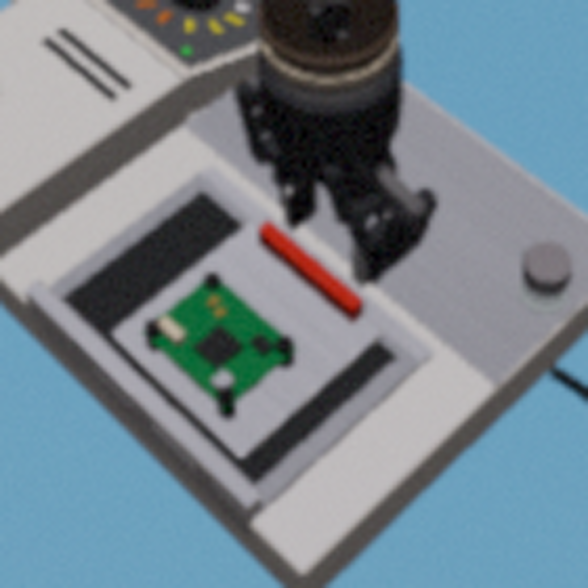

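View pics/w16.png

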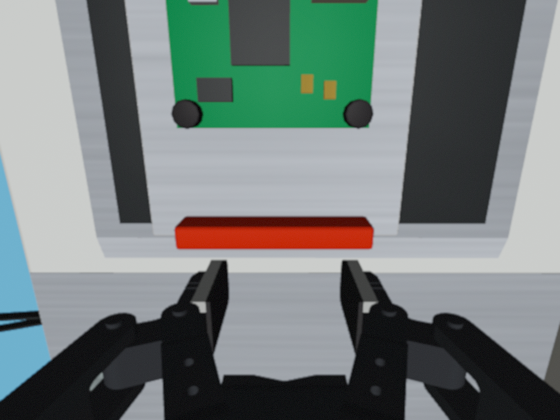

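```bash
python3 -m crank '{"linear":[[2,0,0],[4,0,0],[6,0,0],[8,0,0],[10,0,0],[12,0,0],[14,0,0],[16,0,0],[17,0,0],[18,0,0]],"angular":[[0,0,0],[0,0,0],[0,0,0],[0,0,0],[0,0,0],[0,0,0],[0,0,0],[0,0,0],[0,0,0],[0,0,0]],"jaw":[0.2,0.2,0.2,0.2,0.2,0.2,0.2,0.2,0.2,0.2]}' 40
python3 -m crank '{"linear":[[0.5,0,0],[1,0,0],[1.5,0,0],[2,0,0],[2.5,0,0],[3,0,0],[3,0,0],[3,0,0],[3,0,0],[3,0,0]],"angular":[[0,0,0],[0,0,0],[0,0,0],[0,0,0],[0,0,0],[0,0,0],[0,0,0],[0,0,0],[0,0,0],[0,0,0]],"jaw":[0.2,0.2,0.2,0.2,0.2,0.2,0.2,0.2,0.2,0.2]}' 40
python3 - <<'E'
from h import *; from cell import env,capture
import cv2
st=env.state(); 
s=capture("scene"); cv2.imwrite("pics/s17.png",cv2.resize(s["frame"][210:350,190:330,::-1],None,fx=4.2,fy=4.2,interpolation=cv2.INTER_CUBIC))
c=capture("wrist"); cv2.imwrite("pics/w17.png",c["frame"][:,:,::-1])
delta(st,tgt(9,72,33),RP); print(st["wrist_force"])
E
```

```text
clock: 22.7
eef_pos: [580.0, 95.4, 32.7]
ee_rot: [0.994, 0.109, -0.0, -0.001]
wrist_force: [-2.2, -1.3, -0.2]
gripper_width: 0.594
clock: 23.53
eef_pos: [580.1, 95.5, 32.8]
ee_rot: [0.994, 0.11, -0.003, -0.001]
wrist_force: [-7.8, -2.8, 5.6]
gripper_width: 0.598
lin [-0.8, 1.1, -0.2] ang [-0.12, 0.35, 0.03]
[-7.80357058 -2.8187883   5.55732943]
```

View pics/s17.png

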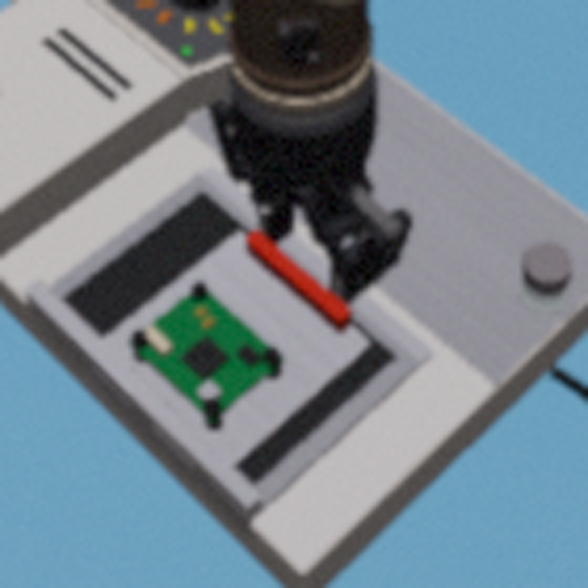

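View pics/w17.png

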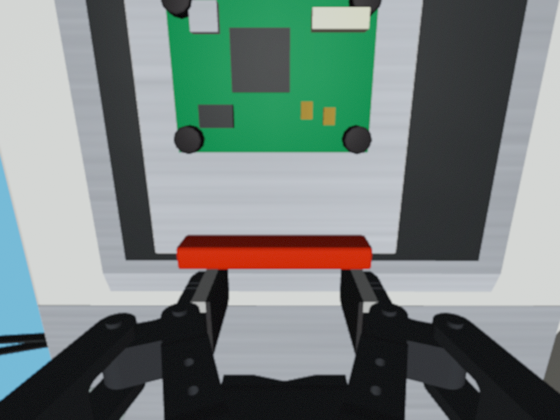

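The pallet looks tight against the bar at (150,410). To confirm, I'll back off, raise 3 mm and push again.

```bash
python3 -m crank '{"linear":[[-5,0,0],[-8,0,0],[-8,0,-4],[-8,0,-4],[-5,0,-4],[-2,0,-4],[0,0,-4],[2,0,-4],[4,0,-4],[4,0,-4]],"angular":[[0,0,0],[0,0,0],[0,0,0],[0,0,0],[0,0,0],[0,0,0],[0,0,0],[0,0,0],[0,0,0],[0,0,0]],"jaw":[0.2,0.2,0.2,0.2,0.2,0.2,0.2,0.2,0.2,0.2]}' 40
python3 -m crank '{"linear":[[0,0,0],[0,0,0],[0,0,0],[0,0,0],[0,0,0],[0,0,0],[0,0,0],[0,0,0],[0,0,0],[0,0,0]],"angular":[[0,0,0],[0,0,0],[0,0,0],[0,0,0],[0,0,0],[0,0,0],[0,0,0],[0,0,0],[0,0,0],[0,0,0]],"jaw":[0.2,0.2,0.2,0.2,0.2,0.2,0.2,0.2,0.2,0.2]}' 40
python3 - <<'E'
from h import *; from cell import env
st=env.state(); delta(st,tgt(9,72,33),RP); print(st["wrist_force"])
E
```

```text
clock: 24.47
eef_pos: [579.9, 95.6, 35.9]
ee_rot: [0.994, 0.11, -0.009, -0.0]
wrist_force: [-14.1, -4.5, 10.6]
gripper_width: 0.6
clock: 25.3
eef_pos: [579.9, 95.6, 35.9]
ee_rot: [0.994, 0.11, -0.008, -0.0]
wrist_force: [-13.1, -4.4, 11.2]
gripper_width: 0.598
lin [-0.5, 1.3, 2.9] ang [-0.15, 0.93, 0.06]
[-13.09280095  -4.41102583  11.24491305]
```

```bash
python3 -m crank '{"linear":[[-5,0,0],[-15,0,0],[-30,0,0],[-40,0,-10],[-50,0,-40],[-60,0,-80],[-70,0,-115],[-70,0,-120],[-70,0,-120],[-70,0,-120]],"angular":[[0,0,0],[0,0,0],[0,0,0],[0,0,0],[0,0,0],[0,0,0],[0,0,0],[0,0,0],[0,0,0],[0,0,0]],"jaw":[0.2,0.2,0.2,0.2,0.2,0.2,0.2,0.2,0.2,0.2]}' 40
python3 - <<'E'
from h import *; from cell import env,capture
import cv2
st=env.state(); 
s=capture("scene"); cv2.imwrite("pics/s18.png",cv2.resize(s["frame"][180:350,150:350,::-1],None,fx=3.5,fy=3.5,interpolation=cv2.INTER_CUBIC))
c=capture("wrist"); cv2.imwrite("pics/w18.png",c["frame"][:,:,::-1]); np.savez("w18.npz",**{k:c[k] for k in c})
t=capture("top"); cv2.imwrite("pics/t18.png",cv2.resize(t["frame"][115:235,195:365,::-1],None,fx=4.7,fy=4.7,interpolation=cv2.INTER_CUBIC))
print(st["wrist_force"])
E
```

```text
clock: 26.13
eef_pos: [519.0, 81.6, 157.1]
ee_rot: [0.994, 0.11, 0.001, -0.001]
wrist_force: [-0.2, 0.2, -0.2]
gripper_width: 0.598
[-0.23950115  0.15860217 -0.24544009]
```

View pics/s18.png

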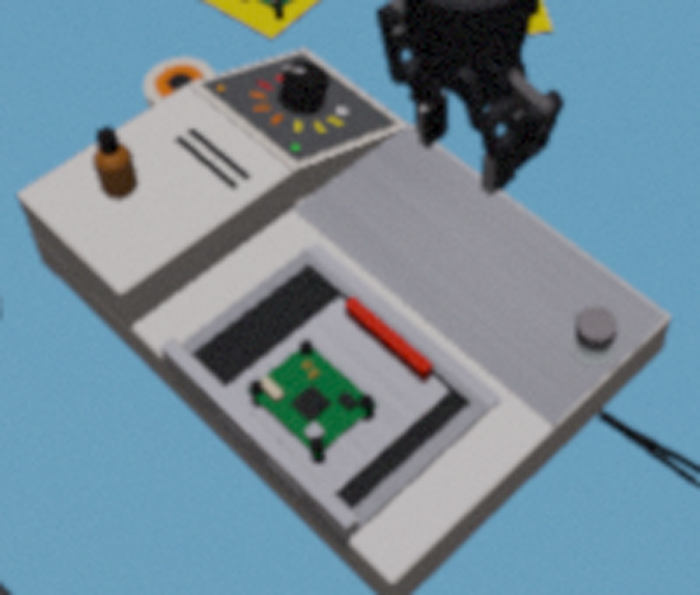

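View pics/w18.png

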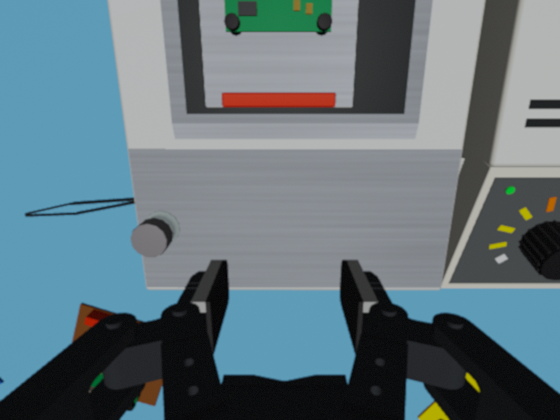

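View pics/t18.png

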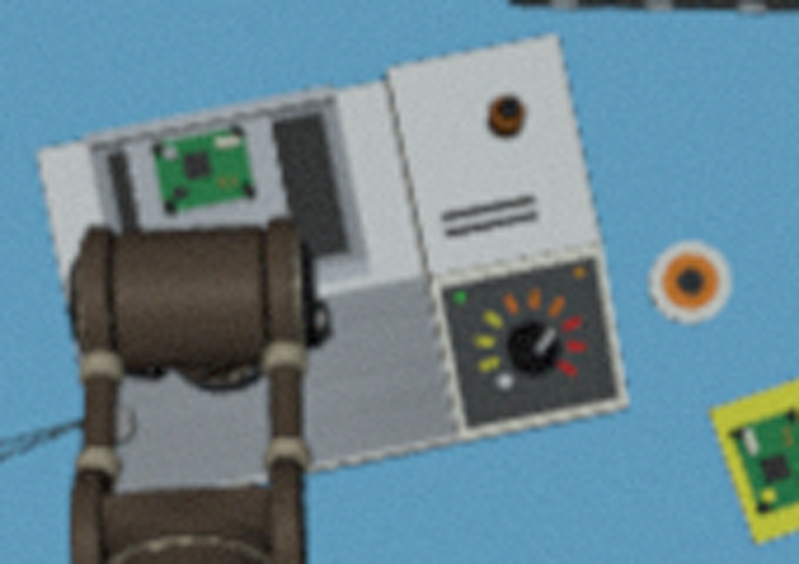

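The dial points at the third orange mark and nothing else has moved. The carrier is about 12 mm left of centre, inside the limit. I'll look down on the rear edge to check for a gap.

```bash
python3 -m crank '{"linear":[[30,0,-20],[70,0,-20],[110,0,-20],[120,0,-20],[120,0,-20],[120,0,-20],[120,0,-20],[120,0,-20],[120,0,-20],[120,0,-20]],"angular":[[0,0,0],[0,0,0],[0,0,0],[0,0,0],[0,0,0],[0,0,0],[0,0,0],[0,0,0],[0,0,0],[0,0,0]],"jaw":[0.2,0.2,0.2,0.2,0.2,0.2,0.2,0.2,0.2,0.2]}' 40
python3 - <<'E'
from h import *; from cell import env,capture
import cv2
c=capture("wrist"); cv2.imwrite("pics/w19.png",c["frame"][:,:,::-1]); np.savez("w19.npz",**{k:c[k] for k in c})
print(proj(c,to_w(PRE,[(130,-30,54),(130,160,54),(130,-30,68),(130,160,68),(20,105,74),(20,25,74)])).round())
E
```

```text
clock: 27.12
eef_pos: [634.9, 107.4, 177.1]
ee_rot: [0.994, 0.109, -0.0, -0.001]
wrist_force: [0.1, 0.3, -0.1]
gripper_width: 0.602
[[409. 120.]
 [180. 121.]
 [415. 121.]
 [175. 121.]
 [248. 252.]
 [340. 252.]]
```

View pics/w19.png

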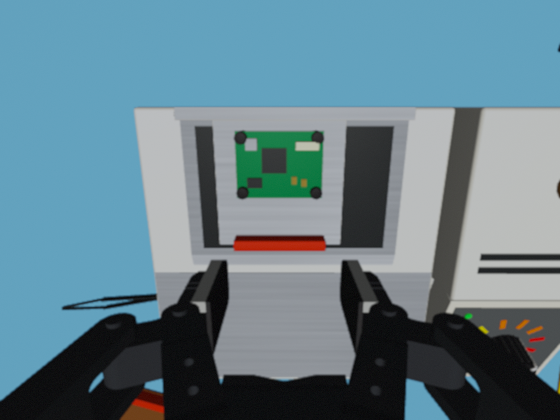

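```bash
python3 - <<'E'
import cv2
a=cv2.imread("pics/w19.png")[95:165,165:425]; cv2.imwrite("pics/w19z.png",cv2.resize(a,None,fx=3,fy=5,interpolation=cv2.INTER_CUBIC))
E
```

```text
(no output)
```

View pics/w19z.png

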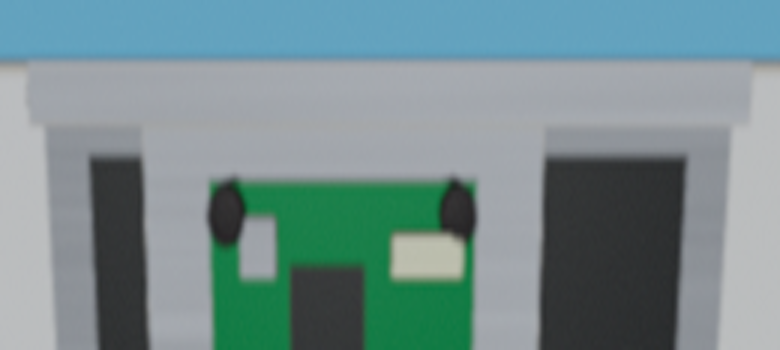

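The pallet's light surface runs straight into the stop bar at zoomed row 125, with no strip of plate between them, and it is square. I'm handing in.

```bash
python3 -c "
from cell import env,sign_off
print(env.state()['wrist_force'],env.state()['clock']); print(sign_off())"
```

```text
[ 0.65453229 -0.23080391 -0.81943751] 27.1667
the job is handed in; nothing more can be done
None
```

I pushed the carrier over the bevel onto the hot plate until it stopped against the bar. I also turned the heat dial from step 3 to step 6, let go of everything, and handed in at 27.2 s.

**Carrier**
- **Against the bar:** it stopped at the same place on two pushes at different finger heights (8 and 14 N). The last close-up shows no gap to the stop bar.
- **Square:** it looks square to the bar in that picture. I did not measure the angle.
- **Centring:** it lies about 12 mm left of the plate's centreline; the limit is 25 mm.

**Dial:** the pointer aims at the third orange mark in the wrist and top pictures. I read the step from pictures only.

**Other things:** the bottle, jar, spool and tweezers looked unmoved in the last pictures. I did not check the solder reel, driver or brush again, but the arm worked well away from them. The gripper touched nothing at the end, with wrist force around 1 N.

**What went wrong or disagreed**
- **Fingertip position:** the real fingertips end roughly 25–30 mm short of the reported TCP. My first grips therefore closed on top of the dial's knob instead of around it, pressing on it with up to about 24 N. The dial did not turn.
- **Bevel contact:** because of the same offset, the fingertips caught on the bevel about 10 mm before home (about 17 N back and 17 N up). I backed off, raised them and finished the push.

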